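# Clear broken glass into the bench-top safety bin with its lid lever

### The job

Clear the three broken glass offcuts off the table into the safety bin: lay them on its sloping feed chute, press the hand lever at its side right down and hold it so that the hood stays up while they all slide in behind it, then let the lever go so that the hood falls fully shut. Work the hood only with its lever, never by touching it, and leave the cups, bottles and tools among the offcuts standing where they are.

Things in the scene. Friction and masses are not known exactly. Their poses are not given: they have to be found in the camera images.
- glass_bin: Fixed bench-top safety bin for broken glass, grey sheet steel, 260 (x) x 180 (y) mm. Origin: centre of its underside, on the table. Its own -x is its front, towards the robot. From the front: open sloping feed chute (cheeks up to 177 mm high at the front corners), then the box under an aluminium hood. Pieces laid on the chute slide down and wait against the shut hood.
- chute (a point): On the chute plate's centre line, 45 mm behind the front lip (bin frame x -85, y 0, z 113 mm): a good place to lay pieces. The plate is slippery steel (friction 0.2), 172 mm wide between cheeks that rise 24 mm from it, and falls at 39 deg from x -130, z 150 to x -10, z 52 mm; the shut hood's front flange bars it at x -30 mm.
- bin_inside (a point): Centre of the floor of the bin's box, behind the chute (bin frame x 58, y 0, z 8 mm). Inside: x -7 to 126, y -86 to 86 mm. Pieces slide in by themselves, within about a second, once the hood is up.
- hood (a joint): The bin's lid, an aluminium hood hinged on the bin's rear edge (bin frame x 131, z 76 mm). 0 = shut, 0.80 rad = fully up, front edge raised. No catch: it follows the lever (2.1 rad per rad of lever) and falls shut when the lever is let go. Shut, its top is 121 mm above the table; fully up, its front edge is about 225 mm up.
- lever (a joint): Hand lever at the bin's right (-y) side. 0 = at rest, hood shut; 0.38 rad = fully down at its stop, hood fully up. It springs back when let go. About 4 N on the pad starts to move it; about 8 N holds it down.
- lever_pad (a point): Centre of the top of the lever's round black palm pad (50 mm across, 12 mm thick); bin frame x -130, y -167, z 125 mm at rest, 75 mm clear of the bin's side wall. It swings about the line x 20, z 75 mm of the bin frame (along the bin's y): over the full stroke the pad comes down 60 mm and moves 8 mm towards the bin's front.
- offcut_a: Offcut of bottle-green slab glass lying flat, 22 (x) x 45 (y) x 9 mm thick: two straight parallel edges 22 mm apart (along its y), ends snapped unevenly. Origin: centre of its underside. About 25 g.
- offcut_b: Offcut of bottle-green slab glass lying flat, 26 (x) x 38 (y) x 9 mm thick: two straight parallel edges 26 mm apart (along its y), ends snapped unevenly. Origin: centre of its underside. About 25 g.
- offcut_c: Offcut of bottle-green slab glass lying flat, 18 (x) x 48 (y) x 9 mm thick: two straight parallel edges 18 mm apart (along its y), ends snapped unevenly. Origin: centre of its underside. About 25 g.
- glue_bottle: Standing squeeze bottle of glue, 35 x 47 mm, 154 mm tall (body to 118 mm, then a nozzle). Origin: centre of its underside. A bystander among the offcuts.
- ink_bottle: Standing small dropper bottle of ink, 28 mm across, 85 mm tall. Origin: centre of its underside. A bystander among the offcuts.
- cup_clear: Open portion cup of glass bits, 69 mm across, 24 mm tall. Origin: centre of its underside. A bystander among the offcuts.
- cup_dark: Open portion cup of glass bits, 69 mm across, 18 mm tall. Origin: centre of its underside. A bystander among the offcuts.
- nippers: Wheeled glass nippers lying flat near the table's front edge, 63 x 188 x 19 mm, long along their own y. Origin: centre of the underside. A bystander.
- cutter: Pencil-shaped glass cutter lying flat near the table's front edge, 12 x 130 x 12 mm, long along its own y. Origin: centre of the underside. A bystander.

How it is judged:
By the outcome, as a careful person would: the job done as asked, in the order asked, and still so for the second after the job is handed in, with the robot touching nothing.
It also fails if it takes over 72 s, if anything falls off the work surface, if the arm or the gripper's body presses on something with over 40 N, if the wrist force passes 120 N, or if a joint passes its speed limit or range.

### The arm

A 6-joint arm with a two-finger parallel gripper is mounted at the origin on a cart in front of the work surface, level with it; the furniture and walls round the work are solid. World frame = base frame: x ahead of the robot, y to its left, z up, the work surface at z = 0. Lengths are in m, angles in degrees, forces in N, time in s.
With the tool pointing down it reaches from about 0.35 to 0.875 m from the base axis. Payload 4.2 kg.
Tool frame: the origin (TCP) lies midway between the tips of the shut fingers; the grasp point (between the pads) lies 19 mm behind it; z points along the fingers, y is the line along which they close (so a half turn about z gives the same grasp; the last joint's range is limited). The gripper opens to 87 mm and grips with 3 to 60 N. Pads are 19 mm wide; open, the fingers measure 117 mm over their backs; the gripper's body (75 mm by 190 mm) begins 51 mm behind the grasp point.
Start: joints at [80.993, 22.042, 0.453, 0, -68.411, -14.817], TCP at [0.252, 0.572, 0.184] pointing down, gripper open.
Joint ranges: [-179.83, 179.83], [-69.29, 118.12], [-61.27, 80.66], [-181.25, 117.63], [-171.15, -9.14], [-177.46, 177.46]. Speed limits (degrees/s): [159.86, 159.86, 180, 180, 180, 180].

### API

Orientations are given as [roll, pitch, yaw] about the fixed x, y, z axes, in that order (R = Rz(yaw) Ry(pitch) Rx(roll)).
In Python, from workcell import env gives the robot as it stands. The module is installed in compiled form; this text tells all that it offers. Calls block until the motion is done:
- env.goto(position, orientation): joint-space move of the TCP to a pose.
- env.move_straight(position, rotation=None, rate=0.15, force_limit=None): straight line of the TCP; rotation=None keeps the orientation; rate is the mean speed in m/s. With force_limit (N) it stops when the force on the tool has changed by that much, and returns True; else False.
- env.set_joints(angles): joint-space move.
- env.gripper_to(opening, grasp_force=None): opening from 0.0 (shut) to 1.0 (fully open); grasp_force is the grip in N (None keeps the last); returns when the fingers have stopped.
- env.dwell(seconds).
- env.inverse_kinematics(position, orientation): joint angles nearest the present ones, or None.
- env.read_state(): the state.
- env.grab_frame(name): name is "side" or "top"; returns a dict with "image" (400x640x3 uint8, blue, green, red), "fx", "fy", "cx", "cy" (pixels), "position" and "orientation" of the camera in the world. Camera axes: x right, y up, looking along -z (the intrinsics and any distortion apply to the point x, -y, -z); pixel columns grow to the right and rows downward; lengths in m; the calibration is good to about 2 mm. A picture is of the moment at which its call begins. There is no depth.
A pose or a line that the arm cannot do raises env.Unreachable and nothing moves.
- env.close_job(): hands the job in; it is judged then, once.
Trained networks look in a picture, given as the dict that the camera call returned (one of the last four; its "shot" number tells which), for a name from the list of things; names that differ only in an ending like _2 or _b are one class to them, and where a whole thing is asked for, a point or a joint stands for the part that bears it (a point fixed in the world has none). Each returns a list of dicts, best first, with "score" (0 to 1); they miss things now and then, are a little off and sometimes report something else, mostly with a low value. They report only what shows in the picture. A call takes as long as a camera call.
- env.search_frame(picture, thing): "xyz" ([x, y, z] in m, in world coordinates, good to about 4 mm: the middle of the surface that is visible of it).
- env.trace(picture, thing): "mask" (400x640 bool, what is visible of it).
The state is a dict: "clock": time; "joint_positions": joint angles; "qvel": joint speeds; "joint_torque": joint torques, N m; "position": TCP position; "tool_rot": TCP orientation; "force": force on the tool from outside, world axes, zero at the start; "wrist_torque": the same for the moment, N m; "opening": opening from 0.0 (shut) to 1.0 (fully open); "finger_force": force on a finger pad.
Only numpy, scipy, OpenCV 4.12 (cv2) and the standard library are available. Lean on these libraries where they do the work, as an engineer would, in place of code of your own. Each camera call takes 0.05 s, during which the arm holds its last target. There are 200 camera calls.

## Working session

There is one attempt and no reset: what is moved stays moved. The work goes in short steps, each a Python script; the robot and the scene stay as the last script left them, time stands still between calls to the robot, and variables do not carry over. Pictures are saved under pics/ and viewed, at most 10 in all, crops included, and the job is handed in when it is done.

```bash
mkdir -p pics
python3 - <<'E'
from workcell import env
import cv2, numpy as np
s=env.read_state(); print(s['clock'],s['position'],s['tool_rot'],s['force'])
for n in ("top","side"):
    f=env.grab_frame(n); cv2.imwrite(f"pics/{n}0.png",f["image"])
    print(n,{k:np.round(v,4) if not isinstance(v,(str,)) else v for k,v in f.items() if k!="image"})
    for t in ["glass_bin","lever_pad","hood","offcut_a","glue_bottle","ink_bottle","cup_clear","cup_dark","nippers","cutter"]:
        print(t,[(np.round(d["xyz"],3).tolist(),round(d["score"],2)) for d in env.search_frame(f,t)][:5])
E
```

```text
0.0 [0.25215631 0.57111822 0.18246672] [ 1.79874706e+02 -5.51115207e-03 -2.38358744e+01] [ 0.28704863  0.0441128  -0.2675867 ]
top {'fx': np.float64(471.4662), 'fy': np.float64(471.4662), 'cx': np.float64(321.6688), 'cy': np.float64(199.9929), 'position': array([0.3109, 0.1141, 1.3805]), 'orientation': array([ 10.1845,   0.3494, -89.8615]), 'shot': np.int64(1)}
glass_bin [([0.548, 0.338, 0.108], 0.59)]
lever_pad [([0.562, 0.175, 0.12], 0.84), ([0.545, 0.34, 0.109], 0.17)]
hood [([0.581, 0.384, 0.101], 0.9)]
offcut_a [([0.47, -0.242, 0.009], 0.49), ([0.555, -0.194, 0.008], 0.46)]
glue_bottle []
ink_bottle []
cup_clear [([0.549, -0.104, 0.013], 0.67)]
cup_dark [([0.55, -0.022, 0.009], 0.87), ([0.449, -0.059, 0.105], 0.58)]
nippers [([0.375, 0.086, 0.009], 0.72), ([0.446, -0.056, 0.106], 0.19)]
cutter [([0.369, -0.153, 0.011], 0.56), ([0.564, 0.173, 0.119], 0.4)]
side {'fx': np.float64(410.4498), 'fy': np.float64(410.4498), 'cx': np.float64(321.0616), 'cy': np.float64(202.3242), 'position': array([ 0.4993, -0.9226,  0.8027]), 'orientation': array([55.9392, -1.0876, -0.8418]), 'shot': np.int64(2)}
glass_bin [([0.528, 0.3, 0.097], 0.69), ([0.448, -0.148, 0.047], 0.19)]
lever_pad [([0.373, -0.161, 0.009], 0.74), ([0.564, 0.192, 0.111], 0.48)]
hood [([0.584, 0.357, 0.101], 0.58), ([0.46, -0.076, 0.079], 0.17)]
offcut_a [([0.556, -0.195, 0.007], 0.42)]
glue_bottle [([0.458, -0.073, 0.08], 0.74)]
ink_bottle []
cup_clear [([0.543, -0.094, 0.014], 0.94)]
cup_dark [([0.549, -0.013, 0.013], 0.54), ([0.582, 0.358, 0.1], 0.5)]
nippers [([0.38, 0.067, 0.013], 0.65)]
cutter [([0.372, -0.159, 0.012], 0.68)]
```

View pics/top0.png

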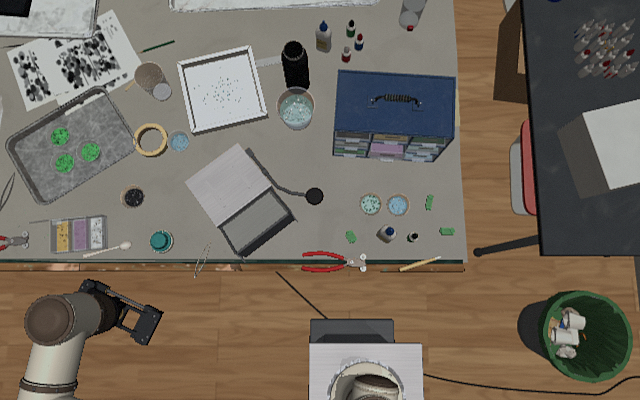

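View pics/side0.png

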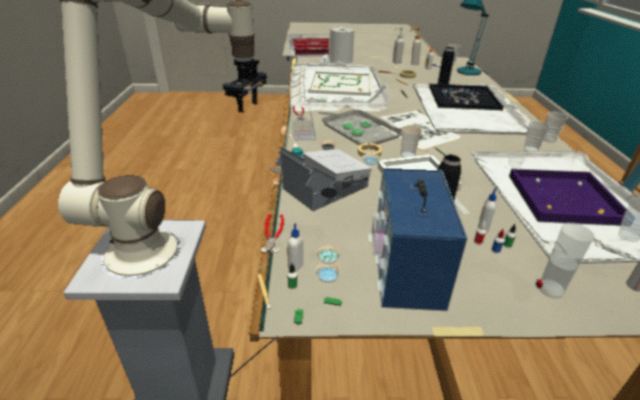

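The top view shows offcuts at about (429,202), (447,231) and (351,237), with glue at (387,234) and ink at (412,237). The bin is yawed, with its lever pad at (314,196). The toolbox stands behind the offcuts. Next I'll measure the offcut outlines and the bin corners.

```bash
cat > h.py <<'E'
from workcell import env
import cv2, numpy as np
from scipy.spatial.transform import Rotation as R
def ray(f,u,v):
    d=np.stack([(np.asarray(u,float)-f["cx"])/f["fx"],-(np.asarray(v,float)-f["cy"])/f["fy"],-np.ones(np.shape(u))],-1)
    return d@R.from_euler("xyz",f["orientation"],degrees=True).as_matrix().T
def plane(f,u,v,z):
    d=ray(f,u,v); return f["position"]+d*((z-f["position"][2])/d[...,2])[...,None]
def proj(f,p):
    c=(np.asarray(p)-f["position"])@R.from_euler("xyz",f["orientation"],degrees=True).as_matrix()
    return np.stack([f["cx"]-f["fx"]*c[...,0]/c[...,2],f["cy"]+f["fy"]*c[...,1]/c[...,2]],-1)
def greens(f,roi):
    u0,v0,u1,v1=roi; h=cv2.cvtColor(f["image"],cv2.COLOR_BGR2HSV)[v0:v1,u0:u1]
    m=cv2.inRange(h,(45,90,50),(80,255,255)); n,l,st,_=cv2.connectedComponentsWithStats(m)
    out=[]
    for i in range(1,n):
        if st[i,4]<25: continue
        v,u=np.nonzero(l==i); p=plane(f,u+u0,v+v0,0.009)[:,:2]
        c=p.mean(0); w,V=np.linalg.eigh(np.cov((p-c).T)); a=V[:,1]
        q=(p-c)@V; out.append((st[i,4],c,np.degrees(np.arctan2(a[1],a[0]))%180,np.sqrt(12*w)))
    return out
E
python3 - <<'E'
from h import *
f=env.grab_frame("top"); print(*greens(f,(330,180,470,250)),sep="\n")
g=env.grab_frame("side"); print("side",*greens(g,(260,220,360,330)),sep="\n")
for t in ["glue_bottle","ink_bottle","offcut_a","lever_pad"]:
    for q in (f,g):
        for d in env.trace(q,t)[:4]:
            v,u=np.nonzero(d["mask"]); print(t,round(d["score"],2),u.mean().round(1),v.mean().round(1),u.min(),u.max(),v.min(),v.max())
a=cv2.resize(f["image"][140:265,180:300],None,fx=4,fy=4,interpolation=cv2.INTER_CUBIC)
b=cv2.resize(f["image"][175:275,330:470],None,fx=5,fy=5,interpolation=cv2.INTER_CUBIC)
cv2.imwrite("pics/bin.png",a);cv2.imwrite("pics/off.png",b)
E
```

```text
(np.int32(62), array([ 0.55083128, -0.19365811]), np.float64(166.79281691354342), array([0.01598047, 0.04688072]))
(np.int32(73), array([ 0.46615709, -0.24212815]), np.float64(89.673488918179), array([0.02053627, 0.04152613]))
(np.int32(71), array([0.44973863, 0.03729613]), np.float64(31.28011165108711), array([0.02292835, 0.03472104]))
side
(np.int32(60), array([ 0.44844908, -0.1333335 ]), np.float64(94.66895143705149), array([0.01867881, 0.03141201]))
(np.int32(88), array([ 0.55321002, -0.19663217]), np.float64(166.50865660769986), array([0.01786042, 0.04127542]))
(np.int32(105), array([ 0.46846465, -0.24515142]), np.float64(86.01635099974526), array([0.01815164, 0.04296206]))
glue_bottle 0.75 386.0 233.0 376 396 224 242
glue_bottle 0.57 296.4 188.2 253 322 156 204
ink_bottle 0.55 416.0 263.5 400 438 257 270
ink_bottle 0.54 412.2 236.2 407 418 231 241
ink_bottle 0.64 292.2 277.7 287 297 265 289
offcut_a 0.66 446.4 230.4 439 454 227 234
offcut_a 0.49 350.7 235.9 345 356 229 242
offcut_a 0.39 428.6 201.6 425 432 194 209
offcut_a 0.29 228.1 184.3 186 270 143 226
offcut_a 0.7 298.8 315.8 294 304 308 324
offcut_a 0.6 332.7 301.2 324 341 297 305
lever_pad 0.91 293.4 187.0 252 323 155 204
lever_pad 0.49 339.4 186.1 321 367 177 197
```

View pics/bin.png

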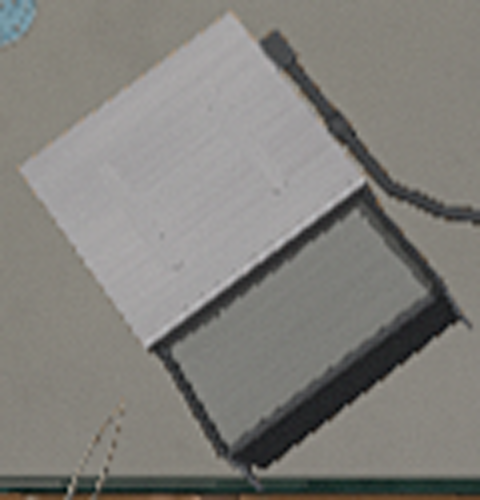

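View pics/off.png

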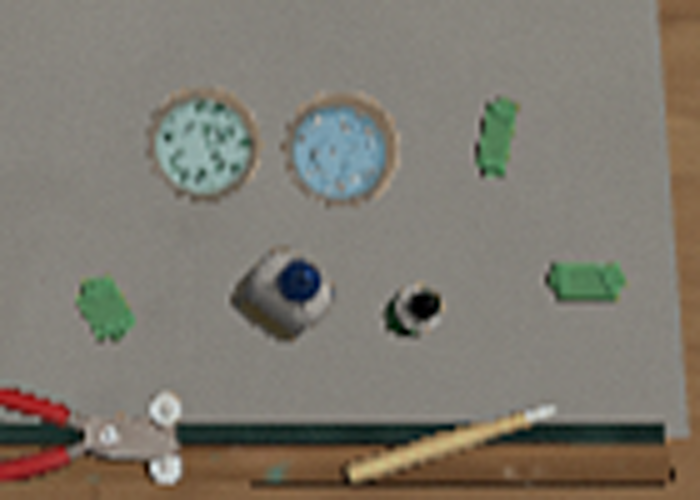

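The bin crop shows the hood corners at (365,183), (150,347), (235,12) and (22,168), and the cheek front tips at about (465,322) and (252,480). The offcut crop shows three offcuts: two have clear space around them, and the third lies between the nippers and the glue. Next I'll fit the bin pose.

Run:
```python
from h import *
from scipy.optimize import least_squares
f=env.grab_frame("top"); g=env.grab_frame("side")
im=f["image"][183:210,300:328].max(2); v,u=np.nonzero(cv2.morphologyEx((im<60).astype(np.uint8),cv2.MORPH_OPEN,np.ones((7,7))))
pad=(u.mean()+300,v.mean()+183); print("pad px",pad,len(u),"world",plane(f,*pad,0.125))
b=np.array([[-130,-167,122],[-130,-88,177],[-130,88,177],[-30,-90,119],[-30,90,119]])/1e3
px=np.array([pad,(296.2,220.5),(242.5,259.7),(271.2,185.7),(217.5,226.7)])
def W(p,b): return np.c_[b[:,:2]@np.array([[np.cos(p[2]),-np.sin(p[2])],[np.sin(p[2]),np.cos(p[2])]]).T+p[:2],b[:,2]]
s=least_squares(lambda p:(proj(f,W(p,b))-px).ravel(),[.56,.34,.5],loss="soft_l1"); p=s.x
print("bin",p[:2],np.degrees(p[2])); print((proj(f,W(p,b))-px).round(1).tolist())
rr=np.array([[131,-90,121],[131,90,121],[131,-90,76],[131,90,76],[-85,0,113],[-130,-167,125]])/1e3
print("rear hood proj (obs 238.7,143; 185.5,182)",proj(f,W(p,rr))[:4].round(1).tolist()); print("chute,pad",W(p,rr)[4:].round(4).tolist())
print("pad in side",proj(g,W(p,rr))[5])
print("toolbox base front",plane(f,np.array([333,440]),np.array([157,162]),0.).round(3).tolist(), "glue/ink base guess",plane(f,np.array([384.5,410.]),np.array([236.5,238.6]),0.).round(3).tolist())
vis=f["image"].copy()
for q in proj(f,np.r_[W(p,b),W(p,rr)[:2]]): cv2.circle(vis,tuple((q*16).astype(int).tolist()),16,(0,0,255),-1,shift=4)
sd=cv2.resize(g["image"][130:345,240:370],None,fx=2.7,fy=2.7,interpolation=cv2.INTER_CUBIC)
tp=cv2.resize(vis[135:270,180:330],None,fx=2.9,fy=2.9,interpolation=cv2.INTER_CUBIC)
o=np.zeros((600,800,3),np.uint8); o[:sd.shape[0],:sd.shape[1]]=sd; o[:tp.shape[0],360:360+tp.shape[1]]=tp; cv2.imwrite("pics/fit.png",o)
```

```text
pad px (np.float64(314.02232142857144), np.float64(195.88839285714286)) 224 world [0.54766289 0.14306509 0.125     ]
bin [0.53372267 0.34748701] 41.718883140645815
[[2.5, 0.1], [-2.9, -8.4], [-1.5, -2.1], [0.0, 2.1], [2.9, 4.6]]
rear hood proj (obs 238.7,143; 185.5,182) [[233.5, 145.2], [182.8, 187.4], [236.5, 149.7], [187.5, 190.6]]
chute,pad [[0.4703, 0.2909, 0.113], [0.5478, 0.1363, 0.125]]
pad in side [327.62059512 192.03836932]
toolbox base front [[0.691, 0.089, 0.0], [0.676, -0.233, 0.0]] glue/ink base guess [[0.45, -0.061, 0.0], [0.444, -0.136, 0.0]]
```

View pics/fit.png

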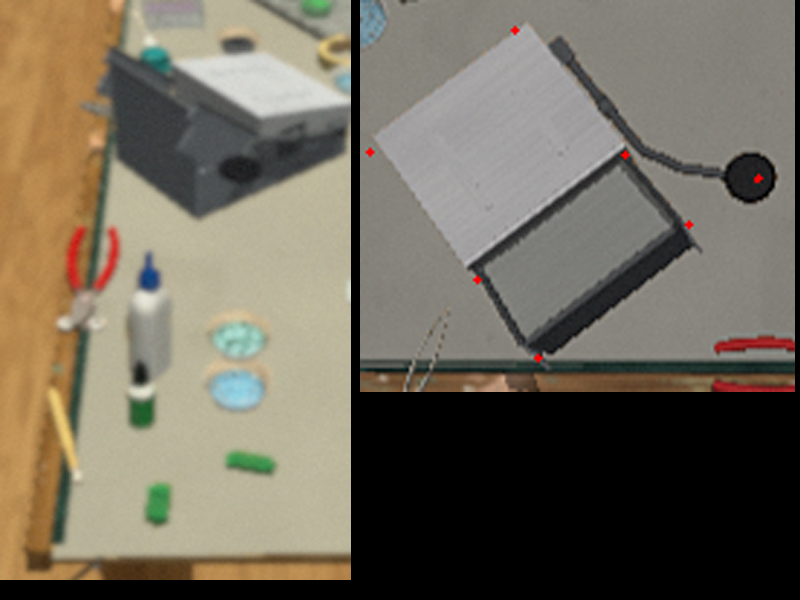

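Run:
```python
from h import *
from scipy.optimize import least_squares
f=env.grab_frame("top"); g=env.grab_frame("side")
def W(p,b): return np.c_[b[:,:2]@np.array([[np.cos(p[2]),-np.sin(p[2])],[np.sin(p[2]),np.cos(p[2])]]).T+p[:2],b[:,2]]
b=np.array([[-130,-167,122],[-130,-90,0],[-130,90,0],[-30,-90,119],[-30,90,119]])/1e3
px=np.array([(314.0,195.9),(296.2,220.5),(242.5,259.7),(271.2,185.7),(217.5,226.7)])
s=least_squares(lambda p:(proj(f,W(p,b))-px).ravel(),[.56,.34,.5],loss="soft_l1"); p=s.x
print("bin",p[:2],np.degrees(p[2]),(proj(f,W(p,b))-px).round(1).tolist())
rr=np.array([[131,-90,121],[131,90,121],[-130,-88,150],[-130,88,150],[-130,-88,177],[-130,88,177],[-85,0,113],[-130,-167,125]])/1e3
print("rear hood proj (obs 238.7,143; 185.5,182)",proj(f,W(p,rr))[:2].round(1).tolist()); print("chute,pad",W(p,rr)[-2:].round(4).tolist())
def ov(im,f): 
    im=im.copy()
    for q in proj(f,np.r_[W(p,b),W(p,rr)]): cv2.circle(im,tuple((q*16).astype(int).tolist()),16,(0,0,255),-1,shift=4)
    return im
tp=cv2.resize(ov(f["image"],f)[135:270,180:330],None,fx=2.9,fy=2.9,interpolation=cv2.INTER_CUBIC)
sd=cv2.resize(ov(g["image"],g)[135:235,265:375],None,fx=3.3,fy=3.3,interpolation=cv2.INTER_CUBIC)
o=np.zeros((400,800,3),np.uint8); o[:sd.shape[0],:sd.shape[1]]=sd; o[:tp.shape[0],365:365+tp.shape[1]]=tp; cv2.imwrite("pics/fit2.png",o)
```

```text
bin [0.54340899 0.3521687 ] 38.60335039419654 [[1.0, 0.8], [-0.9, -0.3], [4.1, -1.3], [-1.0, 0.3], [-0.3, 0.1]]
rear hood proj (obs 238.7,143; 185.5,182) [[235.0, 141.5], [182.3, 180.9]]
chute,pad [[0.477, 0.2991, 0.113], [0.546, 0.1406, 0.125]]
```

View pics/fit2.png

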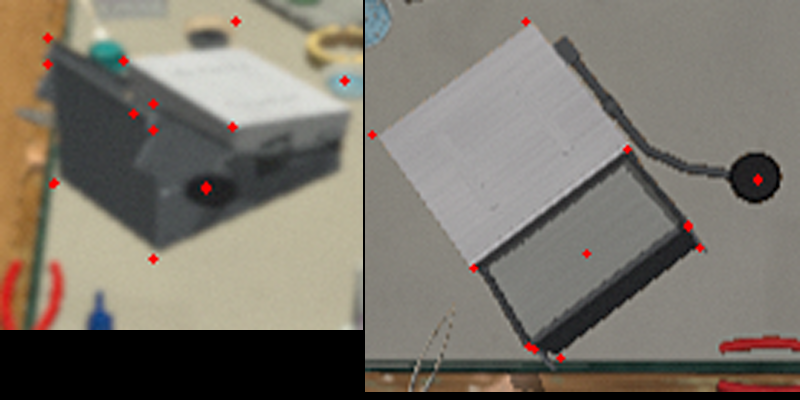

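The right panel shows the bin fit within about 1–2 px, and the pad also agrees in the side view at (328,192). I'll refit without the outlier corner and check that all the planned poses are reachable.

```bash
cat >> h.py <<'E'
BIN=np.array([0.5440,0.3515]); YAW=38.0
def bw(x,y,z): # bin frame (mm) -> world (m)
    c,s=np.cos(np.radians(YAW)),np.sin(np.radians(YAW)); x,y=x/1e3,y/1e3
    return np.array([BIN[0]+c*x-s*y,BIN[1]+s*x+c*y,z/1e3])
def back(p,o,d): # point d behind p along tool axis
    return np.asarray(p)-d*R.from_euler("xyz",o,degrees=True).as_matrix()[:,2]
N=lambda d:(-85+d*np.sin(np.radians(39)),113+d*np.cos(np.radians(39)))
def chute(yo,d): x,z=N(d); return bw(x,yo,z)
E
python3 - <<'E'
from h import *
from scipy.optimize import least_squares
f=env.grab_frame("top"); 
def W(p,b): return np.c_[b[:,:2]@np.array([[np.cos(p[2]),-np.sin(p[2])],[np.sin(p[2]),np.cos(p[2])]]).T+p[:2],b[:,2]]
b=np.array([[-130,-167,122],[-130,-90,0],[-30,-90,119],[-30,90,119]])/1e3
px=np.array([(314.0,195.9),(296.2,220.5),(271.2,185.7),(217.5,226.7)])
p=least_squares(lambda p:(proj(f,W(p,b))-px).ravel(),[.56,.34,.5]).x
print("bin",p[:2],np.degrees(p[2]),(proj(f,W(p,b))-px).round(1).tolist())
ps={"B1":((.4540,.0400,.007),(180,25,31)),"B2":((.4540,.0400,.007),(180,-25,-149)),
"C1":((.552,-.195,.003),(180,0,166.7)),"C2":((.552,-.195,.003),(180,0,-13.3)),"A1":((.467,-.2435,.003),(180,0,88)),"A2":((.467,-.2435,.003),(180,0,-92)),
"PB1":(chute(0,14),(180,-14,-142)),"PB2":(chute(0,14),(180,14,38)),"P1":(chute(40,13),(180,33,38)),"P2":(chute(40,13),(180,-33,-142)),"P1-":(chute(-40,13),(180,33,38)),
"L1":(bw(-130,-167,125),(180,0,38)),"L2":(bw(-138,-167,65),(180,0,-142))}
for k,(q,o) in ps.items():
    for d in (0,.12):
        j=env.inverse_kinematics(back(q,o,d),list(o)); print(k,d,None if j is None else np.round(j).tolist())
E
```

```text
bin [0.54364013 0.35149529] 38.86495230774876 [[1.2, 0.4], [-0.6, -0.6], [-0.8, 0.1], [0.1, 0.1]]
B1 0 [27.0, 32.0, -19.0, 2.0, -65.0, 93.0]
B1 0.12 [27.0, 28.0, -6.0, 2.0, -81.0, 93.0]
B2 0 [27.0, 32.0, -19.0, 2.0, -65.0, -87.0]
B2 0.12 [27.0, 28.0, -6.0, 2.0, -81.0, -87.0]
C1 0 [-4.0, 29.0, -18.0, -0.0, -43.0, -100.0]
C1 0.12 [-4.0, 21.0, -10.0, -0.0, -59.0, -100.0]
C2 0 [-4.0, 29.0, -18.0, 0.0, -43.0, 80.0]
C2 0.12 [-4.0, 21.0, -10.0, 0.0, -59.0, 80.0]
A1 0 [-10.0, 25.0, -26.0, -0.0, -39.0, -172.0]
A1 0.12 [-10.0, 16.0, -18.0, 0.0, -56.0, -172.0]
A2 0 [-10.0, 25.0, -26.0, 0.0, -39.0, 8.0]
A2 0.12 [-10.0, 16.0, -18.0, 0.0, -56.0, 8.0]
PB1 0 [47.0, 28.0, 0.0, -2.0, -76.0, -98.0]
PB1 0.12 [47.0, 27.0, 15.0, -2.0, -92.0, -98.0]
PB2 0 [47.0, 28.0, 0.0, -2.0, -76.0, 82.0]
PB2 0.12 [47.0, 27.0, 15.0, -2.0, -92.0, 82.0]
P1 0 [49.0, 40.0, 16.0, -6.0, -99.0, 80.0]
P1 0.12 [48.0, 43.0, 38.0, -6.0, -117.0, 79.0]
P2 0 [49.0, 40.0, 16.0, -6.0, -99.0, -100.0]
P2 0.12 [48.0, 43.0, 38.0, -6.0, -117.0, -101.0]
P1- 0 [43.0, 40.0, 16.0, -3.0, -99.0, 86.0]
P1- 0.12 [42.0, 44.0, 38.0, -3.0, -117.0, 85.0]
L1 0 [31.0, 19.0, -13.0, 0.0, -58.0, 97.0]
L1 0.12 [31.0, 14.0, -3.0, 0.0, -74.0, 97.0]
L2 0 [31.0, 22.0, -19.0, -0.0, -49.0, -83.0]
L2 0.12 [31.0, 15.0, -9.0, -0.0, -65.0, -83.0]
```

```bash
cat >> h.py <<'E'
def pick(p,o,hi=.25):
    env.gripper_to(0.5); env.goto(back(p,o,hi),o); env.move_straight(back(p,o,.03),rate=.25)
    env.move_straight(p,rate=.06,force_limit=12); env.gripper_to(0.0,15)
    s=env.read_state(); print("grip",s["opening"]*87,s["finger_force"],s["position"],s["clock"])
    env.move_straight(back(p,o,.05),rate=.15); env.move_straight(back(p,o,hi),rate=.3)
    print("held",env.read_state()["opening"]*87)
def place(p,o,hi=.14):
    env.goto(back(p,o,hi),o); env.move_straight(back(p,o,.03),rate=.25)
    hit=env.move_straight(p,rate=.06,force_limit=6); print("touch",hit,env.read_state()["opening"]*87)
    env.gripper_to(0.5); env.move_straight(back(p,o,hi),rate=.25); print("clock",env.read_state()["clock"])
E
sed -i 's/YAW=38.0/YAW=38.5/' h.py
python3 - <<'E'
from h import *
s=env.read_state(); env.move_straight([.25,.56,.36],rate=.3)
pick([.4540,.0400,.007],[180,-25,-149]); place(chute(0,14),[180,14,38.5])
f=env.grab_frame("top"); cv2.imwrite("pics/b.png",cv2.resize(f["image"][120:275,170:470],None,fx=2.6,fy=2.6))
E
```

```text
grip 0.2698844472714336 0.0 [0.45400568 0.0399963  0.0069984 ] 8.275
held 0.24598580377922802
touch False 0.3361321899116579
clock 14.9917
```

View pics/b.png

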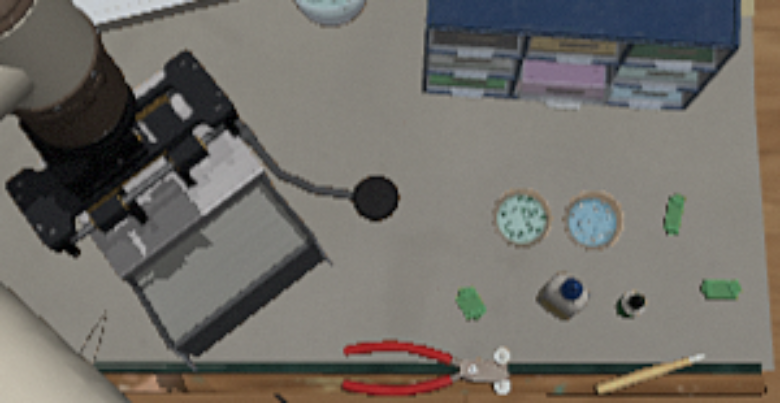

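The grasp closed on nothing. The piece still lies at about (351,236), apparently untouched, so the tips were too high. I'll make the descent stop on contact with the table and retry.

```bash
cat >> h.py <<'E'
def pick(p,o,hi=.25,via=None):
    p=np.array(p,float); env.goto(back(p,o,hi),o); env.gripper_to(0.5); env.move_straight(back(p,o,.02),rate=.25)
    hit=env.move_straight(back(p,o,-.012),rate=.04,force_limit=5); q=env.read_state()["position"]; print("contact",hit,q)
    env.move_straight(q+[0,0,.001],rate=.03); env.gripper_to(0.0,20)
    s=env.read_state(); print("grip mm",s["opening"]*87,s["finger_force"],s["clock"])
    if s["finger_force"]<1: env.move_straight(back(p,o,.06),rate=.15); return False
    env.move_straight(back(p,o,.05),rate=.15); env.move_straight(back(p,o,hi),rate=.3)
    s=env.read_state(); print("held",s["opening"]*87,s["clock"]); return s["finger_force"]>1
E
python3 - <<'E'
from h import *
f=env.grab_frame("top"); print(*greens(f,(330,180,470,250)),sep="\n")
o=[180,-20,-149]; print(pick([.4530,.0395,.005],o))
f=env.grab_frame("top"); g=env.grab_frame("side"); print(*greens(f,(330,180,470,250)),sep="\n")
E
```

```text
(np.int32(65), array([ 0.55128296, -0.19362072]), np.float64(167.446350597513), array([0.01641166, 0.04600717]))
(np.int32(72), array([ 0.46624343, -0.24252854]), np.float64(89.40760352995237), array([0.02016244, 0.04212753]))
(np.int32(71), array([0.4499444 , 0.03729446]), np.float64(32.36615346795236), array([0.02326459, 0.03503985]))
contact False [ 0.44975284  0.03747561 -0.006161  ]
grip mm 0.04236417711172987 0.0 21.0417
False
(np.int32(62), array([ 0.55107285, -0.19366713]), np.float64(167.18090285589517), array([0.0160197 , 0.04695944]))
(np.int32(71), array([ 0.46587792, -0.24242773]), np.float64(88.27989530189805), array([0.02050737, 0.04171602]))
(np.int32(75), array([0.44998545, 0.03760718]), np.float64(32.927335919291835), array([0.02286775, 0.03510466]))
```

Run:
```python
from h import *
o=[180,-20,-149]; p=[.4530,.0395,.005]
s=env.read_state(); print(s["position"],s["tool_rot"],s["force"],s["opening"],s["clock"])
hit=env.move_straight(p,rate=.04,force_limit=4); s=env.read_state(); print(hit,s["position"],s["force"])
f=env.grab_frame("top"); g=env.grab_frame("side"); print("tip px",proj(f,s["position"]),proj(g,s["position"]))
im=[]
for q,(u,v) in ((f,(350,236)),(g,(285,240))):
    c=q["image"].copy(); t=proj(q,s["position"]); cv2.circle(c,tuple((t*16).astype(int).tolist()),12,(0,0,255),-1,shift=4)
    im.append(cv2.resize(c[v-60:v+60,u-50:u+50],None,fx=4,fy=4,interpolation=cv2.INTER_CUBIC))
cv2.imwrite("pics/probe.png",np.hstack(im))
```

```text
[0.46928652 0.04956168 0.06038168] [ 179.96531887  -20.1608917  -149.00794429] [-0.34518305 -0.74261373  0.75238636] 0.008391116082314774 21.7667
False [0.45325592 0.03961165 0.00517613] [0.34029016 0.44830983 0.19767927]
tip px [350.13804873 235.26436326] [296.18618056 242.36685061]
```

View pics/probe.png

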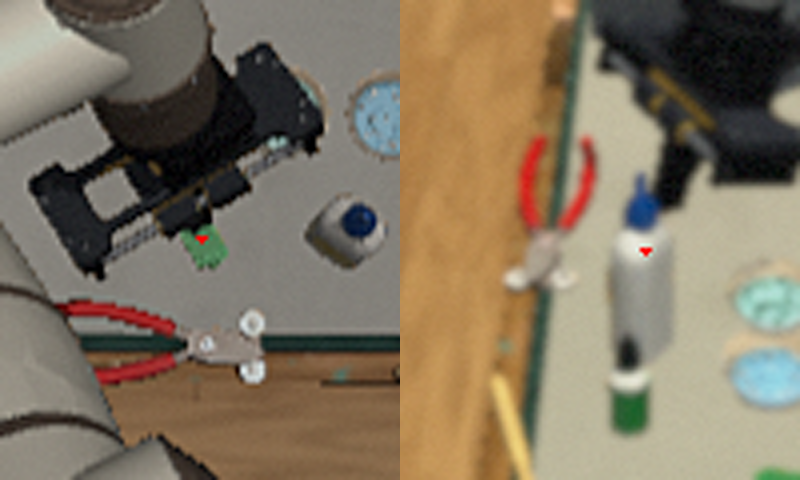

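The tips actually sit about 30 mm short of the reported TCP along the tool axis. In the top crop they are at (199,222) against the predicted (200,240), and in the side crop at (665,207) against (645,250). I'll open, feel for the table, and grasp there.

Run:
```python
from h import *
o=[180,-20,-149]; p=np.array([.4530,.0395,.005])
env.gripper_to(0.5)
hit=env.move_straight(back(p,o,-.048),rate=.05,force_limit=5); s=env.read_state(); q=s["position"]; print("contact",hit,q,s["force"],"d",(.0032-q[2])/np.cos(np.radians(20)))
if hit:
    env.move_straight(q+[0,0,.001],rate=.03); env.gripper_to(0.0,20)
    s=env.read_state(); print("grip mm",s["opening"]*87,s["finger_force"],s["clock"])
    env.move_straight(back(q,o,.06),rate=.15); s=env.read_state(); print("held",s["opening"]*87,s["finger_force"],s["clock"])
    f=env.grab_frame("top"); print(*greens(f,(330,180,470,250)),sep="\n")
```

```text
contact True [ 0.44084153  0.0322243  -0.03319704] [0.65306087 1.94523993 4.77480381] d 0.03873292310361076
grip mm 25.277709048425894 19.97826397418976 25.9833
held 25.166150836284814 19.97817099094391 26.525
(np.int32(59), array([ 0.55094277, -0.1937218 ]), np.float64(167.4412959332838), array([0.01650694, 0.0477688 ]))
(np.int32(46), array([0.46815491, 0.04015883]), np.float64(131.98474688235385), array([0.02298424, 0.02512411]))
(np.int32(72), array([ 0.46612151, -0.24252294]), np.float64(88.86239568328885), array([0.02042557, 0.04286037]))
```

```bash
cat >> h.py <<'E'
D=.037  # real tips lie this far behind the reported TCP
def cmd(p,o,d=0.): return back(p,o,d-D)
def pick(p,o,hi=.23):
    p=np.array(p,float); env.goto(cmd(p,o,hi),o); env.gripper_to(0.5); env.move_straight(cmd(p,o,.015),rate=.25)
    hit=env.move_straight(cmd(p,o,-.012),rate=.04,force_limit=5); q=env.read_state()["position"]
    env.move_straight(q+[0,0,.001],rate=.03); env.gripper_to(0.0,20)
    s=env.read_state(); print("contact",hit,q,"grip mm",s["opening"]*87,s["finger_force"],s["clock"])
    if s["finger_force"]<1: env.move_straight(cmd(p,o,.06),rate=.15); return False
    env.move_straight(cmd(p,o,.04),rate=.15); env.move_straight(cmd(p,o,hi),rate=.3)
    s=env.read_state(); print("held",s["opening"]*87,s["clock"]); return s["finger_force"]>1
def place(p,o,hi=.14):
    env.goto(cmd(p,o,hi),o); env.move_straight(cmd(p,o,.02),rate=.25)
    hit=env.move_straight(cmd(p,o,-.004),rate=.05,force_limit=4); s=env.read_state(); print("touch",hit,s["position"]-cmd(p,o),s["opening"]*87)
    env.gripper_to(0.5); env.move_straight(cmd(p,o,hi),rate=.25); print("clock",env.read_state()["clock"])
E
python3 - <<'E'
from h import *
o=[180,-20,-149]; env.move_straight(cmd([.453,.0395,.005],o,.22),rate=.3)
place(chute(0,14),[180,19,38.5])
if pick([.5515,-.1945,.001],[180,0,-13]): 
    f=env.grab_frame("top"); cv2.imwrite("pics/b2.png",cv2.resize(f["image"][120:275,170:470],None,fx=2.6,fy=2.6))
E
```

```text
touch False [-0.00088431 -0.00080234 -0.0037836 ] 25.51615149321397
clock 32.4083
contact True [ 0.55202905 -0.1945387  -0.03854181] grip mm 17.741207882682694 19.9999862909317 36.8833
held 17.77519176092497 38.0917
```

View pics/b2.png

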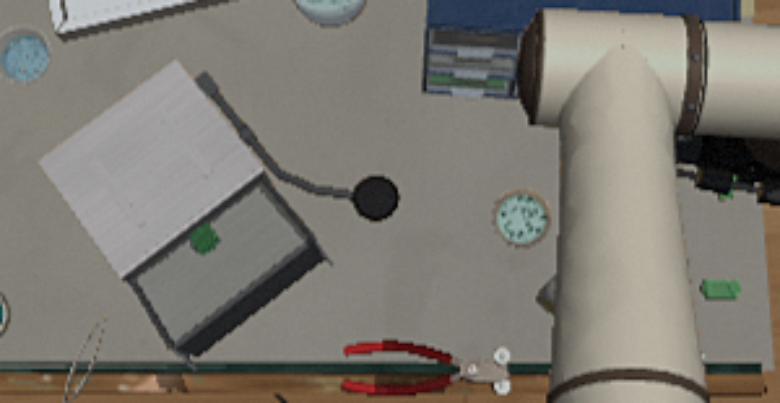

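Offcut B lies on the chute against the hood at (203,238), and C is in the gripper. I'll place C, then move A.

```bash
sed -i 's/def place(p,o,hi=.14)/def place(p,o,hi=.11)/; s/env.gripper_to(0.5); env.move_straight(cmd(p,o,hi),rate=.25)/env.gripper_to(0.4); env.move_straight(cmd(p,o,hi),rate=.35)/; s/hi),rate=.3)/hi),rate=.45)/; s/def pick(p,o,hi=.23)/def pick(p,o,hi=.2)/; s/,.015),rate=.25/,.012),rate=.35/;s/,.02),rate=.25/,.015),rate=.35/' h.py
python3 - <<'E'
from h import *
place(chute(44,14),[180,33,38.5])
if pick([.467,-.2435,.001],[180,0,-91]): place(chute(-44,14),[180,33,38.5])
f=env.grab_frame("top"); print(*greens(f,(180,140,470,250)),sep="\n")
E
```

```text
touch False [-0.0016216  -0.00129403 -0.00336492] 17.927976158855497
clock 42.2917
contact True [ 0.46816293 -0.2437426  -0.03852715] grip mm 21.695467401469404 19.999816417694092 46.9417
held 21.804405335882535 47.875
touch False [-0.0016083  -0.00133283 -0.00335958] 21.28448592900736
clock 51.925
(np.int32(77), array([0.55136357, 0.30024438]), np.float64(36.16710537676141), array([0.02132217, 0.0329273 ]))
(np.int32(81), array([0.5230432 , 0.33993507]), np.float64(21.577131894593265), array([0.02519182, 0.02794941]))
(np.int32(69), array([0.49219512, 0.37344236]), np.float64(33.316472058187344), array([0.01698813, 0.03503273]))
```

Run:
```python
from h import *
o=[180,0,-51.5]; P=np.array([.547,.142,0]); top=P+[0,0,.125]; bot=top+(bw(-138,-167,65)-bw(-130,-167,125))
env.goto(cmd(top,o,.06),o); env.gripper_to(0.0)
env.move_straight(cmd(top,o,.006),rate=.25)
dr=bot-top; dr/=np.linalg.norm(dr)
hit=env.move_straight(cmd(bot+dr*.012,o),rate=.09,force_limit=22); s=env.read_state(); print(hit,"tip z",s["position"][2]+D,"target",bot[2],s["force"],s["clock"])
env.dwell(1.2); s=env.read_state(); print("tip z",s["position"][2]+D,s["force"])
f=env.grab_frame("top"); g=env.grab_frame("side"); print(*greens(f,(180,120,470,250)),sep="\n")
a=cv2.resize(f["image"][120:270,170:330],None,fx=2.5,fy=2.5); b=cv2.resize(g["image"][110:260,250:410],None,fx=2.5,fy=2.5); cv2.imwrite("pics/press.png",np.hstack([a,b])); print(env.read_state()["clock"])
```

```text
True tip z 0.06477877111892733 target 0.065 [-7.30965329 -0.29163344 18.02590436] 55.2083
tip z 0.06493999040594522 [-6.40108172  0.7627681  16.05984018]
(np.int32(103), array([0.58651845, 0.38683702]), np.float64(37.29552218881736), array([0.02488449, 0.03724228]))
(np.int32(49), array([0.59260904, 0.33347943]), np.float64(55.98403315165534), array([0.01902414, 0.02349642]))
56.5083
```

View pics/press.png

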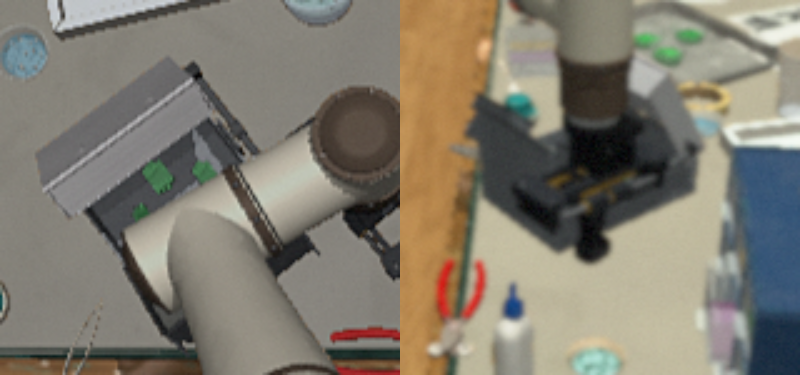

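The press view shows the hood fully up and three green pieces in the box at (158,176), (205,172) and (140,212). I'll check their bin-frame positions before letting go.

Run:
```python
from h import *
env.dwell(.6); f=env.grab_frame("top"); u0,v0=180,150
m=cv2.inRange(cv2.cvtColor(f["image"],cv2.COLOR_BGR2HSV)[v0:235,u0:300],(45,70,40),(80,255,255)); n,l,st,ce=cv2.connectedComponentsWithStats(m)
c,s=np.cos(np.radians(YAW)),np.sin(np.radians(YAW)); xs=[]
for i in range(1,n):
    if st[i,4]<8: continue
    w=plane(f,ce[i,0]+u0,ce[i,1]+v0,.017)[:2]-BIN; x=np.array([c*w[0]+s*w[1],-s*w[0]+c*w[1]]); xs.append(x[0])
    vv,uu=np.nonzero(l==i); ww=plane(f,uu+u0,vv+v0,.017)[:,:2]-BIN; print("bin xy",x.round(3),st[i,4],"min x",(c*ww[:,0]+s*ww[:,1]).min().round(3))
print(env.read_state()["clock"])
```

```text
bin xy [0.053 0.001] 110 min x 0.034
bin xy [ 0.025 -0.045] 55 min x 0.013
bin xy [0.032 0.043] 28 min x 0.024
57.1583
```

Run:
```python
from h import *
p=env.read_state()["position"]; P=bw(-130,-167,125)-bw(-138,-167,65)
env.move_straight(p+P+[0,0,.005],rate=.08); env.move_straight(p+P+[0,0,.12],rate=.3)
q=env.read_state()["position"]; env.goto(q+[-.10,-.20,.03],[180,0,-51.5])
f=env.grab_frame("top"); s=env.read_state(); print(s["clock"],s["force"],"greens",greens(f,(180,140,470,250)))
d=np.abs(f["image"].astype(int)-cv2.imread("pics/top0.png")).max(2)>40
for nm,(u0,v0,u1,v1) in dict(bin=(185,143,300,262),pad=(302,185,326,208),things=(340,185,420,250),nip=(300,248,370,275)).items(): print(nm,d[v0:v1,u0:u1].sum())
cv2.imwrite("pics/end.png",np.hstack([cv2.resize(f["image"][130:280,170:470],None,fx=2.6,fy=2.6)]))
```

```text
59.65 [ 0.18590128 -1.18379246 -0.0603076 ] greens []
bin 142
pad 6
things 3094
nip 1171
```

View pics/end.png

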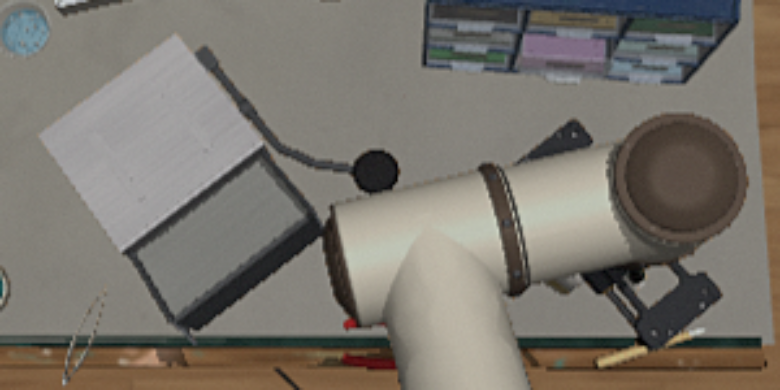

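```bash
python3 -c "
from workcell import env
print(env.read_state()['position']); print(env.close_job())"
```

```text
[ 0.44867766 -0.05708909  0.23733668]
the job is handed in; nothing more can be done
None
```

I handed the job in at about 60 s: the three offcuts slid into the bin and the hood is shut with the chute empty, though the arm hid the cups, bottles and nippers in the last picture, so I did not recheck them, and I viewed 11 pictures, one over the limit of 10.

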